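# Load the vial rack into the analyser through its dust flap

### The job

Load the vial rack into the analyser from its loading shelf: nose first, push it in through the spring flap until it is fully home against the end stop and holds the presence-switch lever pressed, so that the flap swings shut behind the vial block and only the rack's handle is left outside. Keep the rack upright, and leave everything else on the bench where it stands.

Things in the scene. Friction and masses are not known exactly. Their poses are not given: they have to be found in the camera images.
- rack_center (a point): Vial rack, 0.24 kg: white block on an aluminium plate, 96 mm long (its x), 46 mm wide (y), 24 mm high, with 8 vials fixed in it, black caps up to 34 mm. Lift it by the block's long sides. From the block's rear a flat tongue, 24 mm wide, 5 mm thick, runs level with the underside to an upright handle plate. Point: block centre, 12 mm above the underside; +x to the nose (end without tongue), z up.
- rack_handle (a point): Centre of the rack's upright handle plate, 146 mm behind rack_center (rack -x), 17 mm above the underside. The plate is 12 mm thick along x, 40 mm wide along y, and stands from the underside to 34 mm. Axes as rack_center. The rack is pushed in on the plate's rear (-x) face.
- rack_nose (a point): Middle of the rack's flat front end, on the underside, 48 mm ahead of rack_center. Axes as rack_center.
- port (a point): Infeed port of the analyser (fixed, but elsewhere each time): middle of the floor in the plane of the shut flap. x = level feed direction into the tunnel, z up. Floor 18 mm above the bench. Opening 54 mm wide, 46 mm high under the hinge; its frame reaches out to x = -6 mm, 82 mm wide. Frame and tunnel top 64 mm above the floor. Tall cream housing (192 mm, 280 mm wide) from x = +165 mm.
- shelf_end (a point): Free end of the analyser's open loading shelf, middle, at floor height, axes as port, 150 mm before it (port x = -150 mm). The flat shelf runs level from here to the port between two guide rails, 54 mm apart inside and 6 mm high, flared over the last 25 mm at this end. The rack's tongue and handle may overhang this end while the rack waits in front of the flap.
- end_stop (a point): Front face of the stop strip (7 mm high) at the far end of the tunnel floor, middle, axes as port, 138 mm behind it (port x = +138 mm). The tunnel is 54 mm wide inside with a clear cover. A rack that is home has its nose against this face, rack_center at port x = +90 mm and the handle centre at port x = -56 mm, outside.
- flap (a joint): Dark steel dust flap, 50 mm wide, 39 mm long, hinged at its top edge 48 mm above the floor, swings inward only; rad, 0 shut, about 1.2 riding on the vial caps. Weak spring (under 1 N at the lower edge). A 9 mm gap below it takes the rack's tongue. It drops shut once the block's rear is about 32 mm past the port and then keeps the block from being pulled back.
- switch (a joint): Steel lever with a white roller, 36 mm long, across the far end of the tunnel, seen through the clear cover; upright hinge; rad, 0 free, 0.5 end of travel. The nose meets the roller 11 mm before the end stop, and presses it to about 0.37 at the stop; it switches at 0.2, some 5 mm before the stop. Weak spring (under 0.5 N).
- dropper_bottle: Bystander: small white dropper bottle with a pointed tip, 40 mm in diameter, 110 mm tall, standing beside the rack's tongue. Origin under its middle.
- loose_cap: Bystander: loose white screw cap, 44 mm in diameter, 18 mm high, beside the rack. Origin under its middle.
- granule_jar: Bystander: jar of yellowish granules with a white lid, 64 mm in diameter, 94 mm tall, beside the port. Origin under its middle.
- beaker: Bystander: glass beaker, 66 mm in diameter, 85 mm tall, beside the loading shelf. Origin under its middle.
- wide_bottle: Bystander: white bottle, 70 mm in diameter, 130 mm tall, at the back. Origin under its middle.
- vial_stand: Bystander: empty white two-deck vial stand without a handle, 110 x 52 x 34 mm, beside the loading shelf on the robot's side. Origin under its middle, x along its length.
- spatula: Bystander: thin steel lab spatula, 160 mm long, 12 mm wide at its flat ends, 6 mm high, lying on the bench. Origin under its middle.
Things that resemble listed ones, but are neither listed nor needed, are in the scene too. Of the things like the part that bears rack_center, leave any that is blue; of the rest the larger one is meant.

How it is judged (in metres and radians):
On the way:
1. the rack's nose has pushed the flap open and is inside the tunnel (value of joint flap above 0.5 rad and x of rack_nose in the frame of port above 0.02 m), for 0.1 s.
At the end, for the whole second after the job is handed in: The rack lies flat on the tunnel floor (within 0.12 rad, nose within 6 mm of floor height) with its nose within 8 mm of the end stop, the presence-switch lever is pressed past 0.2 rad, the flap is shut to within 0.1 rad behind the block, and the rack is released and at rest (x of rack_nose in the frame of port between 0.13 and 0.143 m and z of rack_nose in the frame of port between -0.004 and 0.006 m and angle between rack_center's own z axis and vertical below 0.12 rad and value of joint switch above 0.2 rad and value of joint flap below 0.1 rad and linear speed of rack below 0.01 m/s); the robot touches nothing.
It fails at once if the rack is tipped more than 0.6 rad (angle between rack_center's own z axis and vertical above 0.6 rad).
It fails at once if a bystander is moved more than 25 mm (distance of any of dropper_bottle, loose_cap, granule_jar, beaker, wide_bottle, vial_stand, spatula from where it was at the start of the episode above 0.025 m).
It also fails if it takes over 54 s, if anything falls off the work surface, if the arm or the gripper's body presses on something with over 40 N, if the wrist force passes 120 N, or if a joint passes its speed limit or range.

### The arm

A 6-joint arm with a two-finger parallel gripper is mounted at the origin on the work surface. World frame = base frame: x ahead of the robot, y to its left, z up, the work surface at z = 0. Lengths are in m, angles in degrees, forces in N, time in s.
With the tool pointing down it reaches from about 0.35 to 0.875 m from the base axis. Payload 4.2 kg.
Tool frame: the origin (TCP) lies between the finger pads; the fingertips stand 8 mm ahead of it and the grasp point (between the pads) lies 11 mm behind it; z points along the fingers, y is the line along which they close (so a half turn about z gives the same grasp; the last joint's range is limited). The gripper opens to 87 mm and grips with 3 to 60 N. Pads are 19 mm wide; open, the fingers measure 117 mm over their backs; the gripper's body (75 mm by 190 mm) begins 51 mm behind the grasp point.
Start: joints at [-55.944, 22.042, 0.453, 0, -68.411, -14.817], TCP at [0.206, -0.59, 0.231] pointing down, gripper open.
Joint ranges: [-179.83, 179.83], [-69.29, 118.12], [-61.27, 80.66], [-181.25, 117.63], [-171.15, -9.14], [-177.46, 177.46]. Speed limits (degrees/s): [159.86, 159.86, 180, 180, 180, 180].

### API

Orientations are given as a 3x3 rotation matrix whose columns are the frame's x, y, z axes.
In Python, from station import sense, capture, camera_model, finish_job, find_in gives the robot as it stands. The module is installed in compiled form; this text tells all that it offers.
- The arm moves only by the tool arm_command, never from a script. Its argument "motion" is a list of rows, each a list of 7 numbers: the finger opening in mm, from 0 to 87, then the shift along the tool's x, y, z in mm, then the turn, a rotation vector about the tool's x, y, z in rad. In form: [[jaw, dx, dy, dz, rx, ry, rz], ...]. A call has 1 to 8 rows; each row shifts and turns the commanded pose from where the row before left it, along the tool's axes as they then stand; what a row does not reach is not made up. A row lasts 1/10 s, in which the tool goes at most 50 mm and 8.59 degrees, less where a joint would pass 70% of its speed; a pose out of reach is approached as far as the arm can. A call with a gripper value outside its range is refused whole. The fingers move at their own pace and stop on an object; the grip force is fixed at half the most. Time passes only in rows, so rows that do not move let the fingers close. It gives the time, the measured TCP pose, the force, the opening and the grip force at its end, in the units of the state.
- sense(): the state, without advancing time (a new reading comes with each control period).
- capture(name): name is "scene" or "top" or "wrist"; returns the picture (480x640x3 uint8, red, green, blue); there is no depth.
- camera_model(name): a dict with "fx", "fy", "cx", "cy" (pixels), "k1" (the pictures are not rectified: a ray, as slopes to the right and down, at radius r is drawn at 1 + k1 r^2 times it, then the intrinsics apply), "R" (3x3) and "t" (3): a world point X has camera coordinates R X + t. Camera axes: x right, y down, z forward; pixel columns grow to the right and rows downward; lengths in m; the calibration is good to about 2 mm. A picture is of the moment at which its call begins: read the wrist's pose just before it. camera_model takes no time and is no camera call; for the wrist camera it gives the pose at the moment of the call.
- finish_job(): hands the job in; it is judged then, once.
Trained networks look in the newest picture that a camera, given by its name, has taken for a name from the list of things; names that differ only in an ending like _2 or _b are one class to them, and where a whole thing is asked for, a point or a joint stands for the part that bears it (a point fixed in the world has none). Each returns a list of dicts, best first, with "p" (0 to 1); they miss things now and then, are a little off and sometimes report something else, mostly with a low value. They report only what shows in the picture. A call takes as long as a camera call. They do not tell look-alikes from the thing itself.
- find_in(target, camera): "location" ([row, column] in pixels, amid what is visible of it).
The state is a dict: "time_s": time; "joints": joint angles; "joint_velocities": joint speeds; "effort": joint torques, N m; "tcp_pos": TCP position; "ee_rot": TCP orientation; "wrist_force": force on the tool from outside, world axes, zero at the start; "moment": the same for the moment, N m; "gripper_width": opening from 0.0 (shut) to 1.0 (fully open); "gripper_force": force on a finger pad.
Only numpy, scipy, OpenCV 4.12 (cv2) and the standard library are available. Lean on these libraries where they do the work, as an engineer would, in place of code of your own. Each camera call takes 0.05 s, during which the arm holds its last target. There are 200 camera calls.

## Working session

There is one attempt and no reset: what is moved stays moved. The work goes in short steps, Python scripts to look and compute and a tool call to move; the robot and the scene stay as the last step left them, time stands still between calls to the robot, and variables do not carry over. Pictures are saved under pics/ and viewed, at most 10 in all, crops included, and the job is handed in when it is done.

Besides the shell and the picture viewer there is one more tool, called as a command line: name --pt "numbers of a row" for each row, then --argument value for the rest. arm_command: Moves the arm, as the interface text tells. Its arguments: {"type":"object","properties":{"motion":{"type":"array"}},"required":["motion"]}

```bash
mkdir -p pics
cat > h.py <<'E'
import numpy as np, cv2
from station import *
def ray(cam,px):
    m=camera_model(cam) if isinstance(cam,str) else cam
    u=np.array([(px[1]-m['cx'])/m['fx'],(px[0]-m['cy'])/m['fy']]);d=u.copy()
    for _ in range(20): d=u/(1+m['k1']*(d@d))
    R=np.array(m['R']);t=np.array(m['t'])
    return -R.T@t, R.T@np.array([d[0],d[1],1])
def at_z(cam,px,z):
    o,d=ray(cam,px); return o+d*(z-o[2])/d[2]
def proj(cam,X):
    m=camera_model(cam) if isinstance(cam,str) else cam
    c=np.array(m['R'])@np.array(X)+np.array(m['t']);s=c[:2]/c[2];s=s*(1+m['k1']*(s@s))
    return np.array([m['fy']*s[1]+m['cy'],m['fx']*s[0]+m['cx']])
def save(cam,name):
    im=capture(cam); cv2.imwrite(f'pics/{name}.png',im[:,:,::-1]); return im
E
python3 - <<'E'
from h import *
np.set_printoptions(precision=3,suppress=True)
a=save('top','top1'); b=save('scene','sc1')
for c in('top','scene'):
  o,_=ray(c,(240,320));print(c,o)
  for n in 'rack_center rack_handle rack_nose port shelf_end end_stop flap switch dropper_bottle loose_cap granule_jar beaker vial_stand spatula'.split():
    print(n,[(np.round(r['location']).astype(int).tolist(),round(r['p'],2),at_z(c,r['location'],.02)[:2].round(3).tolist()) for r in find_in(n,c)[:3]])
print(sense()['time_s'])
E
```

```text
top [ 0.481 -0.053  1.172]
rack_center [([284, 330], 0.86, [0.457, -0.105]), ([352, 196], 0.73, [0.314, 0.199]), ([242, 408], 0.6, [0.549, -0.287])]
rack_handle [([349, 202], 0.73, [0.319, 0.187]), ([240, 411], 0.61, [0.553, -0.293])]
rack_nose [([241, 410], 0.86, [0.552, -0.292]), ([284, 328], 0.74, [0.457, -0.099])]
port [([227, 100], 0.7, [0.599, 0.414]), ([168, 247], 0.56, [0.729, 0.08])]
shelf_end [([227, 101], 0.76, [0.599, 0.412])]
end_stop [([226, 96], 0.74, [0.602, 0.422])]
flap []
switch []
dropper_bottle [([281, 448], 0.83, [0.457, -0.376])]
loose_cap [([203, 404], 0.83, [0.641, -0.28])]
granule_jar [([167, 197], 0.83, [0.733, 0.195])]
beaker [([165, 248], 0.71, [0.735, 0.077])]
vial_stand [([279, 261], 0.73, [0.473, 0.052])]
spatula [([172, 356], 0.79, [0.715, -0.172])]
scene [1.297 0.275 0.658]
rack_center [([244, 217], 0.94, [0.552, -0.29]), ([241, 452], 0.87, [0.325, 0.2]), ([241, 311], 0.76, [0.454, -0.098])]
rack_handle [([240, 310], 0.89, [0.453, -0.101]), ([247, 218], 0.74, [0.559, -0.282]), ([240, 452], 0.66, [0.325, 0.198])]
rack_nose [([243, 216], 0.97, [0.548, -0.293]), ([243, 311], 0.89, [0.463, -0.096]), ([244, 451], 0.88, [0.339, 0.199])]
port [([313, 539], 0.96, [0.504, 0.4])]
shelf_end [([314, 538], 0.64, [0.508, 0.399])]
end_stop [([315, 537], 0.96, [0.512, 0.397]), ([275, 194], 0.4, [0.666, -0.272])]
flap []
switch [([328, 341], 0.32, [0.689, 0.064])]
dropper_bottle [([210, 207], 0.75, [0.435, -0.393]), ([312, 538], 0.68, [0.504, 0.398])]
loose_cap [([272, 192], 0.5, [0.661, -0.281])]
granule_jar [([346, 404], 0.7, [0.687, 0.182])]
beaker [([330, 340], 0.83, [0.693, 0.063])]
vial_stand [([261, 371], 0.69, [0.473, 0.052])]
spatula [([324, 257], 0.42, [0.74, -0.082])]
1.5
```

View pics/top1.png

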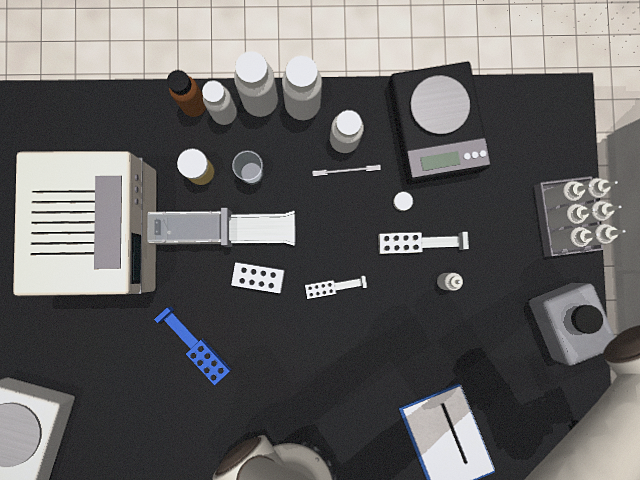

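View pics/sc1.png

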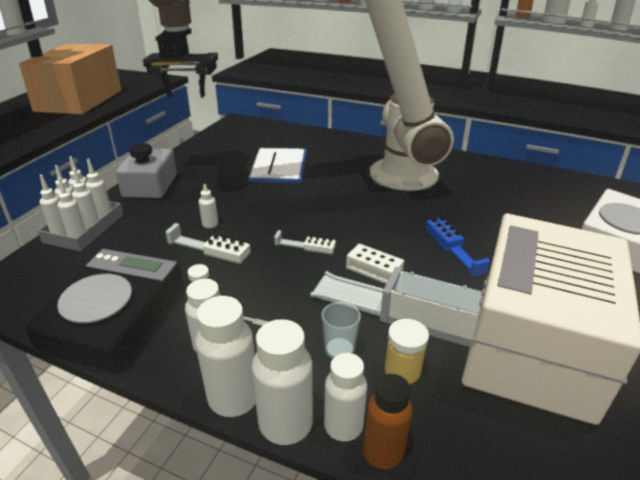

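The top picture shows three candidates for the rack: a large white one at about (241,402) with its handle at (240,464), a small white one at (288,320), and a blue one at (350,200). Blue is excluded and the larger white one is meant, so it is the one at (241,402). Its nose points left, towards the port. The shelf runs from column 295 to 230 at row about 228. I'll confirm this in an enlarged crop.

Run:
```python
from h import *
im=cv2.imread('pics/top1.png')
a=cv2.resize(im[215:275,372:482],None,fx=5,fy=5,interpolation=cv2.INTER_CUBIC)
b=cv2.resize(im[200:257,142:301],None,fx=5,fy=5,interpolation=cv2.INTER_CUBIC)
o=np.zeros((590,796,3),np.uint8);o[:300,:550]=a;o[302:302+285,:795]=b
cv2.imwrite('pics/crop1.png',o)
g=cv2.cvtColor(im,cv2.COLOR_BGR2GRAY);m=(g>110).astype(np.uint8);n,l,s,c=cv2.connectedComponentsWithStats(m)
for x,y in((425,242),):
  k=l[y,x];print(k,s[k],c[k]);p=np.argwhere(l==k)[:,::-1].astype(np.float32);print(cv2.boxPoints(cv2.minAreaRect(p)))
```

```text
143 [ 379  232   81   22 1102] [414.79945554 242.20235935]
[[378.84412 233.16632]
 [458.63202 230.59253]
 [459.2796  250.66843]
 [379.4917  253.24222]]
```

View pics/crop1.png

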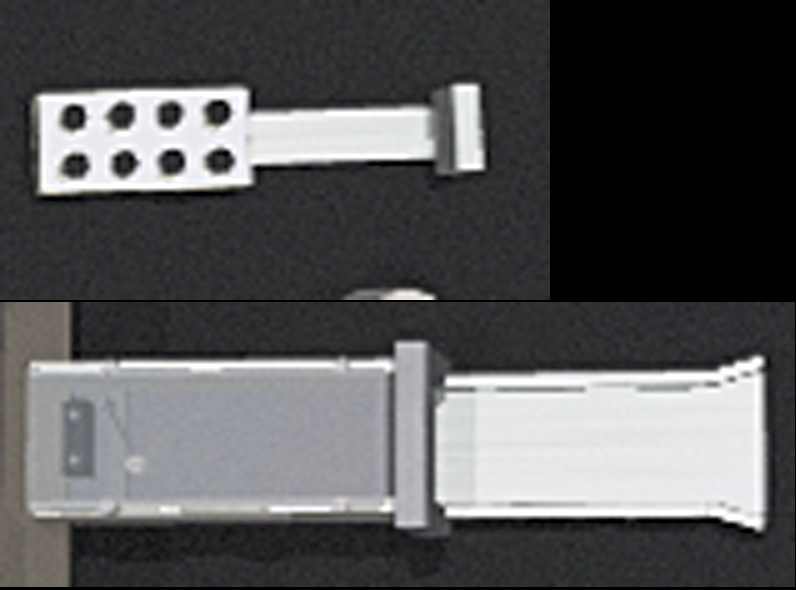

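```bash
cat > m1.py <<'E'
from h import *
np.set_printoptions(precision=4,suppress=True)
def A(x,y,z): return at_z('top',(215+y/5-.4,372+x/5-.4),z)
def B(x,y,z): return at_z('top',(200+(y-302)/5-.4,142+x/5-.4),z)
c=np.array([A(39,95,.024),A(248,88,.024),A(253,183,.024),A(40,192,.024)]);h=A(468,127,.034)
cen=c.mean(0);print('block',c[:,:2],cen,'handle',h)
d=cen-h;print('yaw rack',np.degrees(np.arctan2(d[1],d[0])),np.linalg.norm(d[:2]))
d2=(c[0]+c[3]-c[1]-c[2])/2;print('len',np.linalg.norm(d2),np.degrees(np.arctan2(d2[1],d2[0])),'wid',np.linalg.norm(c[0]-c[3]))
se=(B(765,357,.024)+B(765,528,.024))/2
fr=(B(427,341,.082)+B(426,527,.082))/2
print('shelf end',se,'frame',fr,np.linalg.norm(B(427,341,.082)-B(426,527,.082)),np.linalg.norm((se-fr)[:2]))
d=fr-se;print('yaw',np.degrees(np.arctan2(d[1],d[0])))
for p,q in(((120,363),(400,361)),((120,517),(400,519))): 
  e=B(*p,.05)-B(*q,.05);print(np.degrees(np.arctan2(e[1],e[0])))
e=B(470,388,.018)-B(710,386,.018);print(np.degrees(np.arctan2(e[1],e[0])))
e=B(470,505,.018)-B(710,503,.018);print(np.degrees(np.arctan2(e[1],e[0])))
e=B(427,341,.082)-B(426,527,.082);print('frame normal',np.degrees(np.arctan2(e[1],e[0]))+90)
print('rails mid',(B(470,388,.024)+B(470,505,.024))/2,(B(700,386,.024)+B(700,503,.024))/2)
E
python3 m1.py; python3 -c "
from station import *;s=sense();print(s['ee_rot'],s['tcp_pos'])"
```

```text
block [[ 0.5701 -0.2209]
 [ 0.5712 -0.3171]
 [ 0.5276 -0.3179]
 [ 0.5256 -0.2199]] [ 0.5486 -0.269   0.024 ] handle [ 0.5505 -0.4147  0.034 ]
yaw rack 90.73158740505419 0.14580277916399012
len 0.0971068522547043 90.91358578357236 wid 0.04447581683352775
shelf end [ 0.5878 -0.0271  0.024 ] frame [0.5893 0.1177 0.082 ] 0.08073366967092213 0.1447777718780818
yaw 89.44300344894064
89.2630527206481
88.3334618830228
89.30507751296909
89.23452987008307
frame normal 89.0036100429827
rails mid [0.5888 0.1072 0.024 ] [0.5875 0.0026 0.024 ]
[[-9.44146985e-01 -3.29524614e-01  1.70763573e-05]
 [-3.29524614e-01  9.44146984e-01 -2.63669366e-05]
 [-7.43403664e-06 -3.05213437e-05 -1.00000000e+00]] [ 0.20597589 -0.59008534  0.23056049]
```

The crop confirms it: a white rack with 8 capped vials, handle on the right (crop 468,127), nose left. The shelf opening is at the right and the lever is visible in the tunnel. I'll move above the rack.

arm_command --pt "66 -42.5 17.6 4 0 0 0" --pt "66 -42.5 17.6 4 0 0 0" --pt "66 -42.5 17.6 4 0 0 0" --pt "66 -42.5 17.6 4 0 0 0" --pt "66 -42.5 17.6 4 0 0 0" --pt "66 -42.5 17.6 4 0 0 0" --pt "66 -42.5 17.6 4 0 0 0" --pt "66 -42.5 17.6 4 0 0 0"

```text
time_s: 2.3
tcp_pos: [0.4819, -0.3437, 0.1987]
ee_rot: [[-0.944, -0.33, 0.001], [-0.33, 0.944, -0.0], [-0.0, -0.001, -1.0]]
wrist_force: [0.3, -1.6, 0.2]
gripper_width: 0.763
gripper_force: 0.0
```

arm_command --pt "66 -42.5 17.6 4 0 0 0" --pt "66 -42.5 17.6 4 0 0 0" --pt "66 0 0 0 0 0 -0.14" --pt "66 0 0 0 0 0 -0.14" --pt "66 0 0 0 0 0 -0.14" --pt "66 0 0 0 0 0 -0.14" --pt "66 0 0 0 0 0 -0.14" --pt "66 0 0 0 0 0 -0.14"

```text
time_s: 3.1
tcp_pos: [0.5493, -0.2838, 0.1905]
ee_rot: [[-0.379, -0.925, 0.0], [-0.925, 0.379, -0.0], [-0.0, -0.0, -1.0]]
wrist_force: [-0.1, 1.0, -0.4]
gripper_width: 0.757
gripper_force: 0.0
```

arm_command --pt "66 0 0 0 0 0 -0.14" --pt "66 0 0 0 0 0 -0.14" --pt "66 0 0 0 0 0 -0.13" --pt "66 0 0 0 0 0 0" --pt "66 0 0 0 0 0 0"

```text
time_s: 3.6
tcp_pos: [0.5492, -0.2839, 0.1906]
ee_rot: [[0.012, -1.0, -0.0], [-1.0, -0.012, 0.0], [-0.0, 0.0, -1.0]]
wrist_force: [-0.2, -0.5, -0.4]
gripper_width: 0.758
gripper_force: 0.0
```

Run:
```python
from h import *
np.set_printoptions(precision=4,suppress=True)
s=sense();print(s['time_s'],s['tcp_pos'],s['ee_rot'],s['wrist_force'])
save('wrist','w1')
C=np.array([.5486,-.269]);H=np.array([.5505,-.4147])
for n,z in(('rack_center',.024),('rack_handle',.03),('rack_nose',.0)):
  print(n,proj('wrist',[*(C if 'c' in n else H),z]),[(r['location'],r['p'],at_z('wrist',r['location'],z)) for r in find_in(n,'wrist')[:2]])
```

```text
3.6 [ 0.5492 -0.2839  0.1906] [[ 0.0122 -0.9999 -0.    ]
 [-0.9999 -0.0122  0.    ]
 [-0.      0.     -1.    ]] [-0.193  -0.5441 -0.4263]
rack_center [241.8229 318.8079] [([194.8, 320.1], 0.89, array([ 0.5481, -0.3103,  0.024 ])), ([405.9, 404.3], 0.71, array([ 0.4584, -0.0938,  0.024 ]))]
rack_handle [243.903  318.8017] [([404.0, 406.4], 0.95, array([ 0.4581, -0.1014,  0.03  ])), ([198.2, 317.3], 0.78, array([ 0.5504, -0.3085,  0.03  ]))]
rack_nose [234.18   318.7758] [([195.6, 319.9], 0.79, array([ 0.5481, -0.3052,  0.    ])), ([404.6, 405.0], 0.58, array([ 0.4507, -0.0751, -0.    ]))]
```

View pics/w1.png

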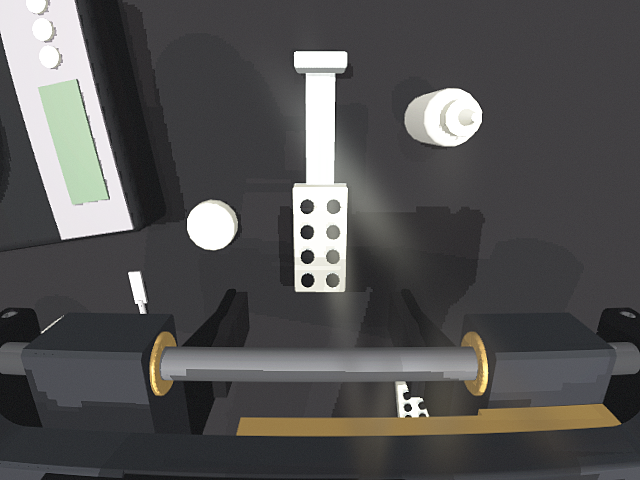

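The wrist view shows the rack straight between the fingers, block centre at about (238,320) against a predicted (242,319). The cap is clear on the left and the dropper bottle on the right. I'll descend and grip.

arm_command --pt "66 0 0 45 0 0 0" --pt "66 0 0 45 0 0 0" --pt "66 0 0 42 0 0 0" --pt "66 0 0 30 0 0 0" --pt "66 0 0 10.5 0 0 0" --pt "66 0 0 0 0 0 0"

```text
time_s: 4.4
tcp_pos: [0.5486, -0.2838, 0.0167]
ee_rot: [[0.015, -1.0, -0.003], [-1.0, -0.015, 0.001], [-0.001, 0.003, -1.0]]
wrist_force: [-0.6, 0.8, -0.1]
gripper_width: 0.759
gripper_force: 0.0
```

arm_command --pt "38 0 0 0 0 0 0" --pt "38 0 0 0 0 0 0" --pt "38 0 0 0 0 0 0" --pt "38 0 0 0 0 0 0" --pt "38 0 0 0 0 0 0"

```text
time_s: 4.9
tcp_pos: [0.5487, -0.284, 0.0196]
ee_rot: [[0.015, -1.0, -0.0], [-1.0, -0.015, -0.0], [0.0, 0.0, -1.0]]
wrist_force: [-3.8, -0.3, 6.9]
gripper_width: 0.526
gripper_force: 30.0
```

Gripped at 46 mm. I'll lift.

arm_command --pt "38 0 0 -15 0 0 0" --pt "38 0 0 -25 0 0 0" --pt "38 0 0 -30 0 0 0" --pt "38 0 0 0 0 0 0" --pt "38 0 0 0 0 0 0"

```text
time_s: 5.4
tcp_pos: [0.5492, -0.2835, 0.0882]
ee_rot: [[0.014, -1.0, 0.001], [-1.0, -0.014, 0.001], [-0.001, -0.001, -1.0]]
wrist_force: [-1.0, 0.3, -4.4]
gripper_width: 0.524
gripper_force: 30.0
```

Run:
```python
from h import *
np.set_printoptions(precision=4,suppress=True)
s=sense();print(s['time_s'],s['tcp_pos'],s['ee_rot'],s['wrist_force'],s['moment'],s['gripper_width'],s['gripper_force'])
a=save('wrist','w2');b=save('top','top2')
t=cv2.resize(b[205:265,360:480],None,fx=3.3,fy=5,interpolation=cv2.INTER_CUBIC)
o=np.zeros((480,800,3),np.uint8);o[:300,:396]=cv2.resize(b[205:265,375:475],(396,300));o[:,400:]=cv2.resize(a[:384,160:480],(400,480))
cv2.imwrite('pics/c2.png',o[:,:,::-1])
```

```text
5.4 [ 0.5492 -0.2835  0.0882] [[ 0.0143 -0.9999  0.0013]
 [-0.9999 -0.0143  0.0006]
 [-0.0005 -0.0013 -1.    ]] [-1.0356  0.2583 -4.4148] [0.0595 0.197  0.0227] 0.5244376149251461 29.991121888160706
```

View pics/c2.png

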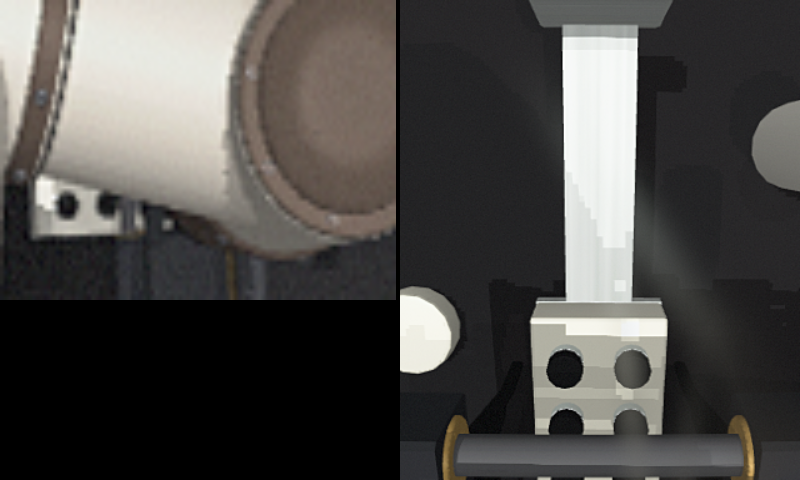

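Run:
```python
from h import *
np.set_printoptions(precision=4,suppress=True)
m=camera_model('wrist');print({k:m[k] for k in('fx','fy','cx','cy','k1')});print(ray(m,(240,320))[0],ray(m,(240,320))[1])
def P(r,c1,c2,w):
  o,a=ray(m,(r,c1));_,b=ray(m,(r,c2));s=w/np.linalg.norm(a-b);return o+s*(a+b)/2
print('tongue at handle',P(30,289.6,349.6,.024),'at block',P(240,292.8,345.6,.024))
print('block rear top',P(255,160+131*.8,160+267*.8,.046))
# expected for level rack: underside z0
T=np.array(sense()['tcp_pos'])
for z0 in(.070,):
  for n,dx,dz in(('tongue front at handle',-125,5),('tongue at block',-33,5),('block rear top',-33,24),('handle top rear',-143,34),('handle top front',-131,34)):
    print(n,proj(m,[.549,T[1]+dx/1000,z0+dz/1000]))
```

```text
{'fx': 384.8721872222899, 'fy': 384.8721872222899, 'cx': 318.2543237392965, 'cy': 244.65552133812977, 'k1': -0.07538335859611534}
[ 0.5494 -0.3679  0.2397] [-0.0106  0.293  -0.9562]
tongue at handle [ 0.5491 -0.404   0.0706] at block [ 0.548  -0.3166  0.0725]
block rear top [ 0.548  -0.3142  0.0863]
tongue front at handle [ 15.2464 320.0747]
tongue at block [242.3145 316.8804]
block rear top [256.4605 316.8095]
handle top rear [-71.1668 321.566 ]
handle top front [-29.5192 320.9618]
```

The left crop (top camera) shows the rack held; the right (wrist) shows the tongue (crop columns 562–637) level to about 1°. I'll carry it above the shelf.

arm_command --pt "38 -20 -3 0 0 0 0" --pt "38 -45 -6 0 0 0 0" --pt "38 -45 -7 0 0 0 0" --pt "38 -45 -7 0 0 0 0" --pt "38 -45 -7 0 0 0 0" --pt "38 -45 -7 0 0 0 0" --pt "38 -35.6 -4 0 0 0 0" --pt "38 -20 -2.1 0 0 0 0.0265"

```text
time_s: 6.3
tcp_pos: [0.5872, 0.0201, 0.0863]
ee_rot: [[-0.01, -1.0, -0.002], [-1.0, 0.01, -0.0], [0.0, 0.002, -1.0]]
wrist_force: [0.6, 0.9, -2.8]
gripper_width: 0.527
gripper_force: 30.0
```

arm_command --pt "38 0 0 0 0 0 0" --pt "38 0 0 0 0 0 0"

```text
time_s: 6.5
tcp_pos: [0.5869, 0.0175, 0.0866]
ee_rot: [[-0.01, -1.0, -0.003], [-1.0, 0.01, -0.001], [0.001, 0.003, -1.0]]
wrist_force: [0.6, -0.1, -2.8]
gripper_width: 0.523
gripper_force: 30.0
```

Run:
```python
from h import *
np.set_printoptions(precision=4,suppress=True)
s=sense();print(s['time_s'],s['tcp_pos'],s['ee_rot'],s['gripper_width'])
a=save('wrist','w3');b=save('scene','sc3')
o=np.zeros((600,800,3),np.uint8);o[:300,:400]=cv2.resize(a,(400,300));o[:,400:]=cv2.resize(b[180:360,270:390],(400,600),interpolation=cv2.INTER_CUBIC)
o[302:,:400]=cv2.resize(a[:320,200:440],(400,298))
cv2.imwrite('pics/c3.png',o[:,:,::-1])
```

```text
6.5 [0.5869 0.0175 0.0866] [[-0.0104 -0.9999 -0.003 ]
 [-0.9999  0.0104 -0.0007]
 [ 0.0007  0.003  -1.    ]] 0.522781179665464
```

View pics/c3.png

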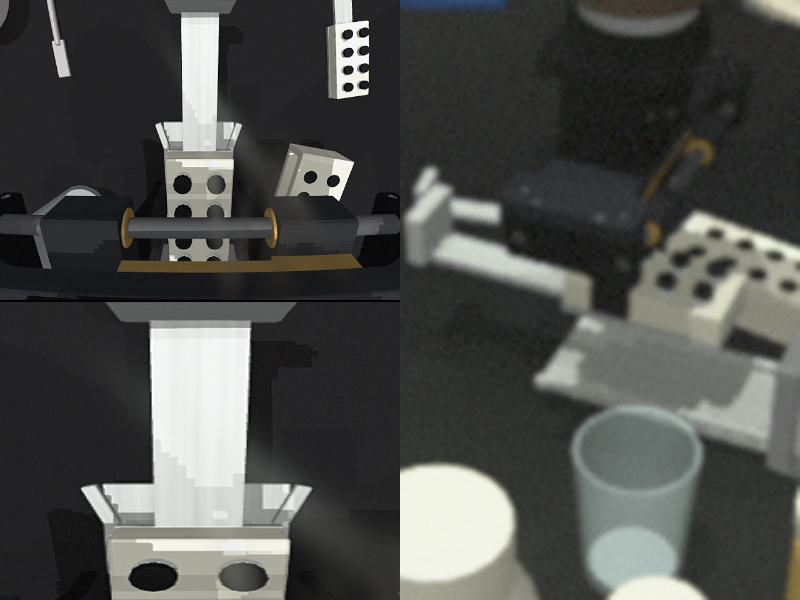

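Wrist view: the shelf mouth flares show on both sides of the tongue at about (199,250) and (199,387), with the block between them. The scene view shows the rack level above the shelf and the beaker clear.

Run:
```python
from h import *
np.set_printoptions(precision=4,suppress=True)
m=camera_model('wrist')
a=at_z(m,(199,250),.024);b=at_z(m,(199,386.6),.024);print('shelf end',a,b,(a+b)/2)
a=at_z(m,(254.5,160+1.6*165-0*1),.092);print(a)
for c1,c2,r in((200+.6*109,200+.6*289,258),):
  a=at_z(m,(r,c1),.092);b=at_z(m,(r,c2),.092);print('block rear top',a,b,(a+b)/2)
a=at_z(m,(20,200+.6*150),.072);b=at_z(m,(20,200+.6*251),.072);print('tongue',(a+b)/2,a[0]-b[0])
```

```text
shelf end [ 0.6253 -0.0269  0.024 ] [ 0.5474 -0.0259  0.024 ] [ 0.5864 -0.0264  0.024 ]
[ 0.5432 -0.0159  0.092 ]
block rear top [ 0.6083 -0.0152  0.092 ] [ 0.564  -0.0146  0.092 ] [ 0.5862 -0.0149  0.092 ]
tongue [ 0.5846 -0.1078  0.072 ] 0.024044361010744253
```

arm_command --pt "38 0 0 20 0 0 0" --pt "38 0 0 15 0 0 0" --pt "38 0 0 8 0 0 0" --pt "38 0 0 4 0 0 0" --pt "38 0 0 0 0 0 0"

```text
time_s: 7.1
tcp_pos: [0.5877, 0.0167, 0.0407]
ee_rot: [[-0.012, -1.0, -0.001], [-1.0, 0.012, -0.0], [0.0, 0.001, -1.0]]
wrist_force: [0.1, -0.1, -3.5]
gripper_width: 0.526
gripper_force: 30.0
```

arm_command --pt "38 0 0 2 0 0 0" --pt "38 0 0 0 0 0 0"

```text
time_s: 7.3
tcp_pos: [0.5881, 0.0174, 0.0395]
ee_rot: [[-0.012, -1.0, 0.001], [-1.0, 0.012, 0.0], [-0.0, -0.001, -1.0]]
wrist_force: [0.2, 0.1, -2.6]
gripper_width: 0.525
gripper_force: 30.0
```

arm_command --pt "38 0 0 2 0 0 0" --pt "38 0 0 0 0 0 0"

```text
time_s: 7.5
tcp_pos: [0.5884, 0.0176, 0.0377]
ee_rot: [[-0.011, -1.0, 0.001], [-1.0, 0.011, 0.0], [-0.0, -0.001, -1.0]]
wrist_force: [0.4, 0.4, -1.3]
gripper_width: 0.522
gripper_force: 30.0
```

arm_command --pt "38 0 0 1 0 0 0" --pt "38 0 0 0 0 0 0"

```text
time_s: 7.7
tcp_pos: [0.5884, 0.0175, 0.0376]
ee_rot: [[-0.011, -1.0, 0.001], [-1.0, 0.011, -0.0], [0.0, -0.001, -1.0]]
wrist_force: [-1.5, 1.4, 5.0]
gripper_width: 0.527
gripper_force: 30.0
```

The rack is seated, as the force now pushes up. I'll release, rise, and go behind the handle.

arm_command --pt "62 0 0 0 0 0 0" --pt "62 0 0 0 0 0 0" --pt "62 0 0 0 0 0 0" --pt "62 0 0 -20 0 0 0" --pt "62 0 0 -40 0 0 0" --pt "15 25 0 -20 0 0 0" --pt "15 45 0 0 0 0 0" --pt "15 45 0 0 0 0 0"

```text
time_s: 8.5
tcp_pos: [0.5871, -0.0981, 0.1172]
ee_rot: [[-0.009, -1.0, 0.003], [-1.0, 0.009, 0.0], [-0.0, -0.003, -1.0]]
wrist_force: [0.3, 0.5, -0.1]
gripper_width: 0.521
gripper_force: 0.0
```

arm_command --pt "15 40 0 0 0 0 0" --pt "15 15 0 0 0 0 0" --pt "15 0 0 0 0 0 0"

```text
time_s: 8.8
tcp_pos: [0.5855, -0.1545, 0.1157]
ee_rot: [[-0.015, -1.0, -0.0], [-1.0, 0.015, -0.0], [0.0, 0.0, -1.0]]
wrist_force: [-0.6, 0.1, -0.6]
gripper_width: 0.255
gripper_force: 0.0
```

Run:
```python
from h import *
np.set_printoptions(precision=4,suppress=True)
s=sense();print(s['time_s'],s['tcp_pos'],s['ee_rot'],s['gripper_width'])
a=save('top','top4');b=save('scene','sc4')
o=np.zeros((600,800,3),np.uint8);o[:300,:]=cv2.resize(a[195:263,220:400],(800,300),interpolation=cv2.INTER_CUBIC);o[302:,:]=cv2.resize(b[220:340,230:550],(800,298),interpolation=cv2.INTER_CUBIC)
cv2.imwrite('pics/c4.png',o[:,:,::-1])
```

```text
8.8 [ 0.5855 -0.1545  0.1157] [[-0.0148 -0.9999 -0.0004]
 [-0.9999  0.0148 -0.    ]
 [ 0.      0.0004 -1.    ]] 0.2545569230059756
```

View pics/c4.png

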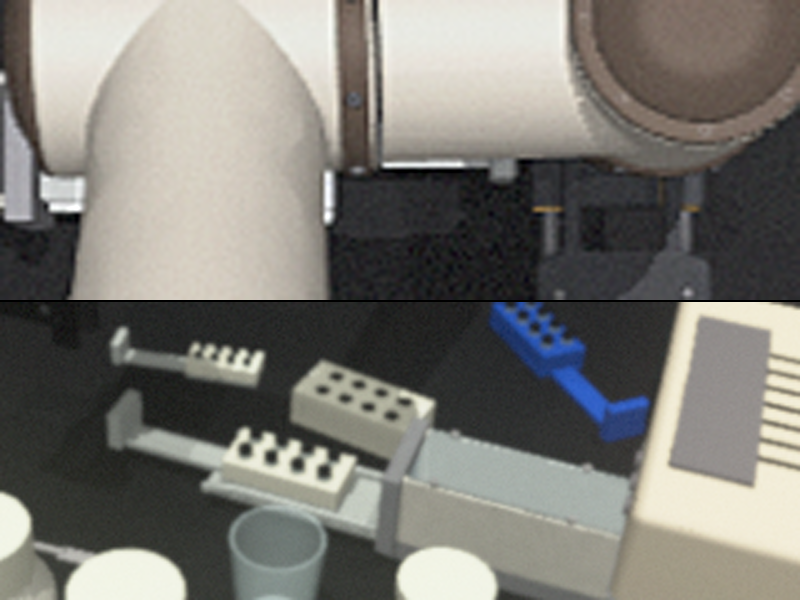

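The scene view shows the rack flat on the shelf between the rails, nose before the port and handle overhanging. I'll lower behind the handle.

arm_command --pt "15 0 0 35 0 0 0" --pt "15 0 0 30 0 0 0" --pt "15 0 0 13 0 0 0" --pt "15 0 0 0 0 0 0" --pt "15 -10 0 0 0 0 0" --pt "15 -10 0 0 0 0 0" --pt "15 -8 0 0 0 0 0" --pt "15 -8 0 0 0 0 0"

```text
time_s: 9.7
tcp_pos: [0.5873, -0.1161, 0.0396]
ee_rot: [[-0.01, -1.0, 0.003], [-1.0, 0.01, -0.001], [0.001, -0.003, -1.0]]
wrist_force: [-0.1, -3.8, 1.9]
gripper_width: 0.173
gripper_force: 2.0
```

arm_command --pt "15 -10 0 0 0 0 0" --pt "15 -10 0 0 0 0 0" --pt "15 -10 0 0 0 0 0" --pt "15 -10 0 0 0 0 0" --pt "15 -10 0 0 0 0 0" --pt "15 -10 0 0 0 0 0"

```text
time_s: 10.3
tcp_pos: [0.5871, -0.0564, 0.0386]
ee_rot: [[-0.011, -1.0, 0.0], [-1.0, 0.011, -0.001], [0.001, -0.0, -1.0]]
wrist_force: [-0.0, -6.6, 4.8]
gripper_width: 0.172
gripper_force: 3.2
```

arm_command --pt "15 -10 0 0 0 0 0" --pt "15 -10 0 0 0 0 0" --pt "15 -10 0 0 0 0 0" --pt "15 -10 0 0 0 0 0" --pt "15 -10 0 0 0 0 0" --pt "15 -10 0 0 0 0 0" --pt "15 -10 0 0 0 0 0" --pt "15 -10 0 0 0 0 0"

```text
time_s: 11.1
tcp_pos: [0.5874, 0.0234, 0.0384]
ee_rot: [[-0.011, -1.0, -0.001], [-1.0, 0.011, -0.001], [0.001, 0.001, -1.0]]
wrist_force: [-0.8, -5.9, 6.5]
gripper_width: 0.175
gripper_force: 3.2
```

arm_command --pt "15 -7 0 0 0 0 0" --pt "15 -6 0 0 0 0 0" --pt "15 -4 0 0 0 0 0" --pt "15 -3 0 0 0 0 0" --pt "15 0 0 0 0 0 0"

```text
time_s: 11.6
tcp_pos: [0.5876, 0.0439, 0.0378]
ee_rot: [[-0.011, -1.0, -0.001], [-1.0, 0.011, 0.0], [-0.0, 0.001, -1.0]]
wrist_force: [0.1, -2.1, 2.1]
gripper_width: 0.174
gripper_force: 1.2
```

Now small steps until the stop is felt.

arm_command --pt "15 -2 0 0 0 0 0" --pt "15 -2 0 0 0 0 0" --pt "15 -2 0 0 0 0 0" --pt "15 0 0 0 0 0 0"

```text
time_s: 12.0
tcp_pos: [0.5879, 0.0497, 0.0378]
ee_rot: [[-0.012, -1.0, -0.001], [-1.0, 0.012, 0.0], [-0.0, 0.001, -1.0]]
wrist_force: [-1.2, -3.3, 2.3]
gripper_width: 0.171
gripper_force: 1.3
```

arm_command --pt "15 -2 0 0 0 0 0" --pt "15 0 0 0 0 0 0"

```text
time_s: 12.2
tcp_pos: [0.5879, 0.0513, 0.0378]
ee_rot: [[-0.011, -1.0, -0.001], [-1.0, 0.011, -0.0], [0.0, 0.001, -1.0]]
wrist_force: [-0.0, -4.6, 2.1]
gripper_width: 0.172
gripper_force: 2.0
```

arm_command --pt "15 -2 0 0 0 0 0" --pt "15 0 0 0 0 0 0"

```text
time_s: 12.4
tcp_pos: [0.5874, 0.0514, 0.0378]
ee_rot: [[-0.012, -1.0, -0.003], [-1.0, 0.012, -0.003], [0.003, 0.003, -1.0]]
wrist_force: [-0.7, -10.3, 2.3]
gripper_width: 0.173
gripper_force: 5.3
```

The stop is felt at y = 0.0514 (predicted 0.052). I'll back off and rise clear of the view.

arm_command --pt "15 -1 0 0 0 0 0" --pt "15 0 0 0 0 0 0" --pt "15 10 0 0 0 0 0" --pt "15 30 0 0 0 0 0" --pt "15 30 0 -20 0 0 0" --pt "15 30 0 -40 0 0 0" --pt "15 40 0 -30 0 0 0" --pt "15 45 0 0 0 0 0"

```text
time_s: 13.2
tcp_pos: [0.5901, -0.1308, 0.1334]
ee_rot: [[-0.009, -1.0, 0.013], [-1.0, 0.009, 0.001], [-0.001, -0.013, -1.0]]
wrist_force: [1.0, -0.5, 0.4]
gripper_width: 0.173
gripper_force: 0.0
```

arm_command --pt "15 45 0 0 0 0 0" --pt "15 45 0 0 0 0 0" --pt "15 45 0 0 0 0 0" --pt "15 0 0 0 0 0 0" --pt "15 0 0 0 0 0 0"

```text
time_s: 13.7
tcp_pos: [0.5846, -0.266, 0.1273]
ee_rot: [[-0.014, -1.0, 0.001], [-1.0, 0.014, 0.001], [-0.001, -0.001, -1.0]]
wrist_force: [0.2, 0.7, 0.3]
gripper_width: 0.173
gripper_force: 0.0
```

Run:
```python
from h import *
s=sense();print(s['time_s'],s['tcp_pos'],s['wrist_force'])
a=save('top','top5');b=save('scene','sc5')
o=np.zeros((600,800,3),np.uint8);o[:300,:]=cv2.resize(a[200:257,142:294],(800,300),interpolation=cv2.INTER_CUBIC);o[302:,:]=cv2.resize(b[230:350,270:510],(800,298),interpolation=cv2.INTER_CUBIC)
cv2.imwrite('pics/c5.png',o[:,:,::-1])
```

```text
13.7 [ 0.58463136 -0.26596379  0.1273426 ] [0.23075762 0.65391067 0.33028895]
```

View pics/c5.png

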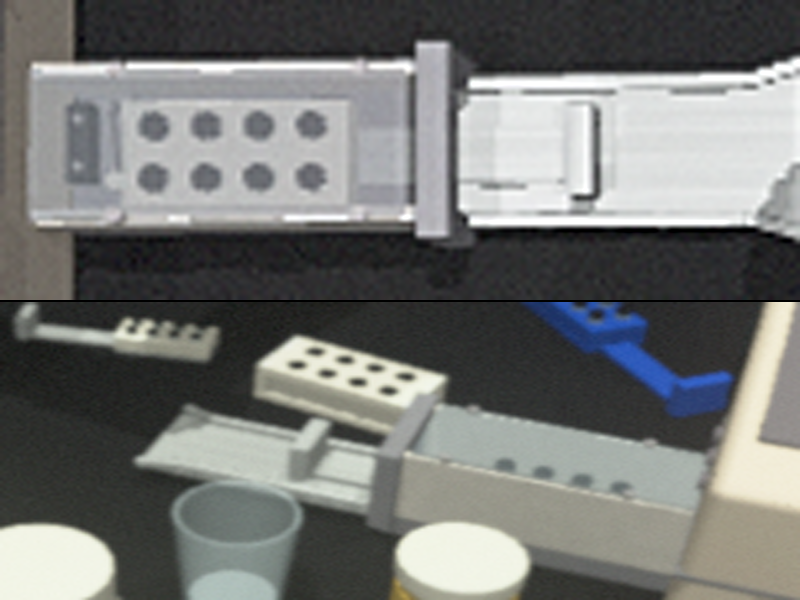

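The top view shows the block deep in the tunnel, the lever swung flat against the nose (crop 115,150), and the handle alone outside (583,150). I'll check its position numerically and hand in.

Run:
```python
from h import *
h=at_z('top',(228.1,142+583*.19-.4),.052);print('handle port x',h[1]-.1237)
n=at_z('top',(228,142+122*.19-.4),.042);r=at_z('top',(228,142+352*.19-.4),.042);print('nose',n[1]-.1237,'rear',r[1]-.1237)
if abs(h[1]-.1237+.056)<.006: print(finish_job())
```

```text
handle port x -0.05758794389323854
nose 0.1383098867932224 rear 0.041359246025840984
the job is handed in; nothing more can be done
None
```

The rack is fully home and the job is handed in: nose at port x ≈ 138 mm, lever pressed, only the handle outside, arm clear and bystanders undisturbed in the crops I viewed; the shut flap I infer from the block's rear being about 41 mm past the port.

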